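# Slide the ware board home in the drying rack

## Robot

A 6-joint arm with a two-finger parallel gripper is mounted at the origin on the work surface. World frame = base frame: x ahead of the robot, y to its left, z up, the work surface at z = 0. Lengths are in mm, angles in rad, forces in N, time in s.
With the tool pointing down it reaches from about 350 to 775 mm from the base axis. Payload 7.3 kg.
Tool frame: the origin (TCP) lies on the centre line of the jaws, within the pads' length; the fingertips stand 22 mm ahead of it and the grasp point (between the pads) lies 3 mm ahead of it; x points along the fingers, z is the direction in which the jaws open and shut, and the axes are right-handed (so a half turn about x gives the same grasp; the last joint's range is limited). The gripper opens to 92 mm and grips with 3 to 60 N. Pads are 19 mm wide; open, the fingers measure 130 mm over their backs; the gripper's body (75 mm by 190 mm) begins 47 mm behind the grasp point.
Start: joints at [-1.46, 0.342, 1.524, -0, 1.275, -0.146], TCP at [133.365, -507.796, 248.741] pointing down, gripper open.
Joint ranges: [-2.53, 2.53], [-0.77, 2.02], [0.04, 2.7], [-1, 4.14], [0.28, 2.66], [-3.11, 3.11]. Speed limits (rad/s): [2.57, 2.57, 3.14, 3.14, 3.14, 3.14].

## Interface

Orientations are given as [roll, pitch, yaw] about the fixed x, y, z axes, in that order (R = Rz(yaw) Ry(pitch) Rx(roll)).
In Python, from plant import readout, imaging, bot gives the robot as it stands.
- The arm moves only by the tool arm_command, never from a script. Its argument "plan" is a list of rows, each an object of numbers: "tx", "ty", "tz": the shift along the tool's x, y, z in cm; "wx", "wy", "wz": the turn, a rotation vector about the tool's x, y, z in rad; "jaw": the opening, from -1 (shut) to 1 (fully open). In form: [{"tx": .., "ty": .., "tz": .., "wx": .., "wy": .., "wz": .., "jaw": ..}, ...]. A call has 1 to 20 rows; each row shifts and turns the commanded pose from where the row before left it, along the tool's axes as they then stand; what a row does not reach is not made up. A row lasts 1/10 s, in which the tool goes at most 50 mm and 8.59 degrees, less where a joint would pass 70% of its speed; a pose out of reach is approached as far as the arm can. A call with a gripper value outside its range is refused whole. The fingers move at their own pace and stop on an object; the grip force is fixed at half the most. Time passes only in rows, so rows that do not move let the fingers close. It gives the time, the measured TCP pose, the force and the opening at its end, in the units of the state.
- readout.get_obs(): the state, without advancing time (a new reading comes with each control period).
- imaging.capture(name): name is "scene" or "top" or "wrist"; returns the picture (420x560x3 uint8, blue, green, red); there is no depth.
- imaging.get_calibration(name): a dict with "fx", "fy", "cx", "cy" (pixels), "position" and "rotation" of the camera in the world; the wrist camera has in their place "mount" (4x4, takes a point from camera to tool coordinates, whose origin is the TCP and whose axes are the tool frame's). Camera axes: x right, y up, looking along -z (the intrinsics and any distortion apply to the point x, -y, -z); pixel columns grow to the right and rows downward; lengths in mm; the calibration is good to about 2 mm. A picture is of the moment at which its call begins: read the wrist's pose just before it. get_calibration takes no time and is no camera call.
- bot.close_job(): hands the job in, once; it reports no verdict.
The state is a dict: "time": time; "joint_positions": joint angles; "dq": joint speeds; "tau": joint torques, N m; "tool_pos": TCP position; "tcp_rot": TCP orientation; "contact_force": force on the tool from outside, world axes, zero at the start; "moment": the same for the moment, N m; "grip_width": finger opening in mm.
Only numpy, scipy, OpenCV 4.12 (cv2) and the standard library are available. Lean on these libraries where they do the work, as an engineer would, in place of code of your own. Each camera call takes 0.05 s, during which the arm holds its last target.

## Task

With a fingertip, slide the ware board along the rails of the wooden drying rack until you feel it drop down into the locating notches, and leave it sitting there flat. Never lift or carry the board, do not touch the clay cup that rides on it or let it fall over, and leave the jar, the clay head and the bowl alone.

Things in the scene. Friction and masses are not known exactly. Their poses are not given: they have to be found in the camera images.
- rack: Pale wooden drying rack fixed to the table, 180 wide (x), 390 long (y -235 to +155), 70 high, open at both ends. Two ledges along y, tops 50 above the table, inner edges at x = -47.5 and +47.5, with outer guides 20 higher. Origin: on the table, midway between the notches; the board is home when its origin is at the rack's x = 0, y = 0. z up; the board must travel to +y, roughly to the robot's left (within 0.35 rad).
- notch (a point): Centre of the front notch of the ledge farther from the robot (at rack x = +62.5, y = +80), on the ledge top, 50 above the table. Each ledge has two such notches, at y = -80 and y = +80, 26 long in y and 10 deep, with plain upright walls.
- board: Loose plywood ware board, 150 (x) by 200 (y), 18 thick, 0.35 to 0.7 kg. Two cross battens under it, at y = -80 and +80 (20 in y, 14 high), ride on the ledges. Origin: mid board, at the battens' underside, 50 above the table while riding, 40 once dropped; underside of the plywood 14 and top 32 above it. Axes like the rack's. Starts 50 to 110 short of home, on the -y side.
- push_end (a point): Middle of the board's upright rear (-y) end face (150 wide, 18 high), at board y = -100, 23 above the board's origin. Push here to the rack's +y; friction takes about 3 to 9 N to overcome. Once dropped the board has 3 play either way in y, then the notch walls stop it.
- pot: Unfired grey clay cup, 58 high, 68 across the rim, 0.22 kg, standing loose on top of the board in its forward half. Origin: centre of its underside. Not to be touched.
- jar: Closed glass jar with white lid, 64 across, 85 high, standing on the table. Origin: centre of its underside. Leave alone.
- bust: Plain featureless clay head on a round foot, 84 across, 131 high, standing on the table. Origin: centre of its underside. Leave alone.
- bowl: Small pinkish bisque bowl, 100 across, 45 high, standing on the table. Origin: centre of its underside. Leave alone.
Mind the look-alikes: they are no part of the job. There is more than one size of the board; the one meant has the size given above.

How it is judged:
By the outcome, as a careful person would: the job done as asked, in the order asked, and still so for the second after the job is handed in, with the robot touching nothing.
It also fails if it takes over 35 s, if anything falls off the work surface, if the arm or the gripper's body presses on something with over 40 N, if the wrist force passes 120 N, or if a joint passes its speed limit or range.

## Working session

There is one attempt and no reset: what is moved stays moved. The work goes in short steps, Python scripts to look and compute and a tool call to move; the robot and the scene stay as the last step left them, time stands still between calls to the robot, and variables do not carry over. Pictures are saved under pics/ and viewed, and the job is handed in when it is done.

Besides the shell and the picture viewer there is one more tool, called after "Call:" as a command line: name --argument value ..., lists and objects as JSON in quotes. arm_command: Moves the arm, as the interface text tells. Its arguments: {"type":"object","properties":{"plan":{"type":"array"}},"required":["plan"]}

```bash
mkdir -p pics; ls; python3 - <<'E'
from plant import readout, imaging, bot
import cv2,numpy as np
o=readout.get_obs();print(o)
for n in("scene","top"):
    cv2.imwrite(f"pics/{n}0.png",imaging.capture(n)); print(n,imaging.get_calibration(n))
print(imaging.get_calibration("wrist"))
E
```

```text
pics
{'time': 0.0, 'joint_positions': array([-1.45997236e+00,  3.42701494e-01,  1.52503543e+00, -2.72567814e-05,
        1.27540831e+00, -1.45983476e-01]), 'dq': array([-1.45400300e-03,  2.05138380e-03, -1.02788198e-03,  4.50428010e-05,
        4.41619213e-04, -2.04406894e-03]), 'tau': array([-1.39109776e-03, -4.31244743e+01, -2.44221014e+01,  7.17408629e-02,
        5.59722050e-02, -1.22295064e-04]), 'tool_pos': array([ 133.32599769, -507.38877486,  248.04953652]), 'tcp_rot': array([3.01239504, 1.56924352, 1.69841412]), 'contact_force': array([-0.08470914, -0.12030347, -0.00469673]), 'moment': array([-0.03673456,  0.03909565,  0.00167183]), 'grip_width': 91.71825999224092}
scene {'fx': 451.52984801570875, 'fy': 451.52984801570875, 'cx': 280.742875947893, 'cy': 207.1618941193921, 'position': array([1398.85815062, -125.475175  ,  851.19013259]), 'rotation': array([0.8624152 , 0.02024536, 1.28299698])}
top {'fx': 529.8993359820576, 'fy': 529.8993359820576, 'cx': 276.9531616463537, 'cy': 199.36056694784517, 'position': array([ 320.43222893,  131.49170545, 1214.68001235]), 'rotation': array([ 2.07978401e-01, -1.42427259e-03, -1.63431107e+00])}
{'fx': 359.56914194245763, 'fy': 359.56914194245763, 'cx': 282.3849306319876, 'cy': 202.45133539732007, 'mount': array([[-3.82903356e-04,  2.55284348e-01, -9.66865945e-01,
        -1.36125970e+02],
       [-1.34529633e-03,  9.66865009e-01,  2.55284634e-01,
         6.76384490e+01],
       [ 9.99999022e-01,  1.39847055e-03, -2.67827601e-05,
         3.71522115e-01],
       [ 0.00000000e+00,  0.00000000e+00,  0.00000000e+00,
         1.00000000e+00]])}
```

View pics/scene0.png

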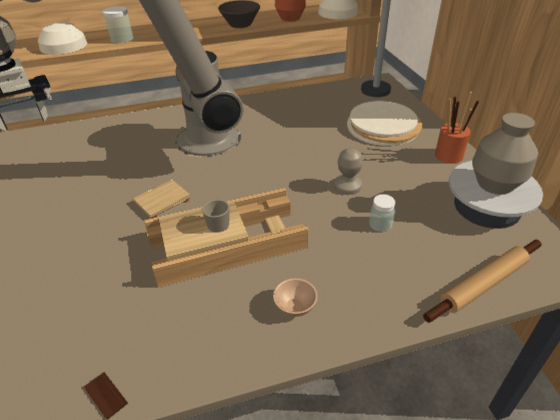

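View pics/top0.png

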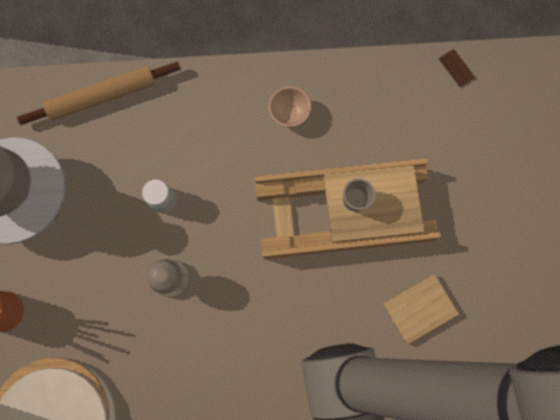

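```bash
python3 - <<'E'
import cv2
t=cv2.imread("pics/top0.png")[145:270,245:450]
cv2.imwrite("pics/top0c.png",cv2.resize(t*1,None,fx=3.9,fy=3.9,interpolation=cv2.INTER_CUBIC))
t=cv2.imread("pics/scene0.png")[180:290,135:320]
cv2.imwrite("pics/scene0c.png",cv2.resize(t*1,None,fx=4,fy=4,interpolation=cv2.INTER_CUBIC))
E
```

```text
(no output)
```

View pics/top0c.png

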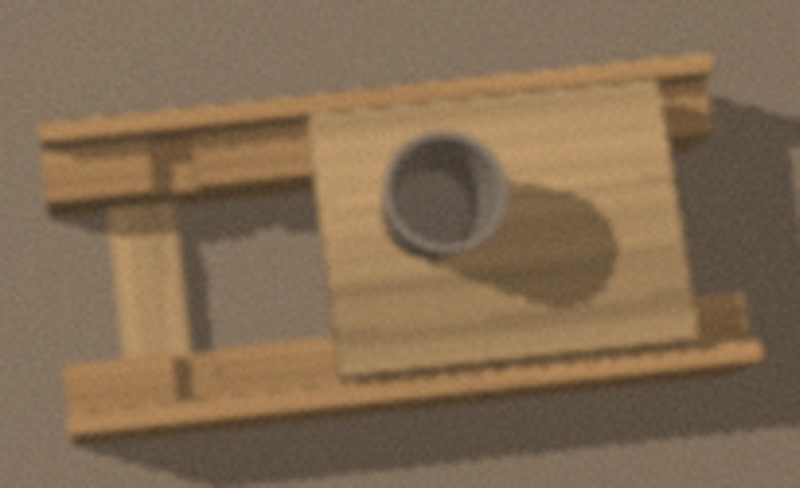

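View pics/scene0c.png

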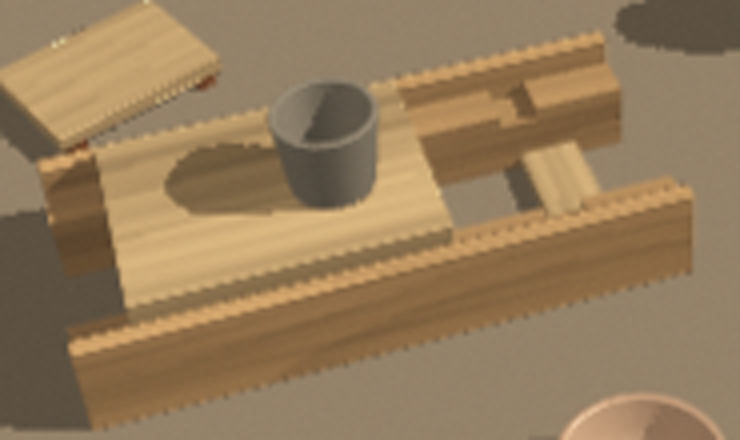

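```bash
cat > h.py <<'E'
import numpy as np
from scipy.spatial.transform import Rotation as R
def ray(c,uv,z):
    d=np.array([(uv[0]-c["cx"])/c["fx"],-(uv[1]-c["cy"])/c["fy"],-1.])
    d=R.from_euler("xyz",c["rotation"]).apply(d);p=np.array(c["position"])
    return p+d*(z-p[2])/d[2]
E
python3 - <<'E'
from plant import readout, imaging, bot
from h import *
c=imaging.get_calibration("top");s=imaging.get_calibration("scene")
C=lambda a,b:(245+a/3.9,145+b/3.9)
S=lambda a,b:(135+a/4,180+b/4)
P={}
def f(n,cam,uv,z):
    P[n]=ray(cam,uv,z)[:2];print(n,P[n].round(1))
f("b rear far",c,C(657,80),82);f("b rear near",c,C(697,338),82)
f("b fr far",c,C(310,117),82);f("b fr near",c,C(342,375),82)
f("rk far +",c,C(38,126),70);f("rk far -",c,C(713,55),70)
f("rk near +",c,C(70,438),70);f("rk near -",c,C(763,357),70)
f("S b rear near?",s,S(95,155),82);f("S b rear far",s,S(128,306),82);f("S b fr far",s,S(452,232),82)
f("S rk far -",s,S(70,350),70);f("S rk far +",s,S(692,190),70)
f("S rk near -",s,S(40,165),70);f("S rk near +",s,S(603,36),70)
d=P["rk far +"]-P["rk far -"]+P["rk near +"]-P["rk near -"];th=np.arctan2(-d[0],d[1]);print("rack yaw",th)
Y=np.array([-np.sin(th),np.cos(th)]);X=np.array([np.cos(th),np.sin(th)])
m=sum(P[k] for k in("rk far +","rk far -","rk near +","rk near -"))/4
o=m+40*Y;print("origin",o,np.linalg.norm(P["rk far +"]-P["rk far -"]))
for k in P: q=P[k]-o;print(k,(q@X).round(1),(q@Y).round(1))
E
```

```text
b rear far [ 616.3 -192. ]
b rear near [ 467.8 -196.8]
b fr far [607.1   6.6]
b fr near [459.7   1. ]
rk far + [614.6 160.7]
rk far - [ 632.2 -229.3]
rk near + [435.8 152.8]
rk near - [ 456.4 -235.8]
S b rear near? [ 481.3 -196.3]
S b rear far [ 621.9 -189.2]
S b fr far [619.4   6. ]
S rk far - [ 634.9 -226. ]
S rk far + [616.5 161.3]
S rk near - [ 465.9 -232.5]
S rk near + [449.5 153.6]
rack yaw 0.04895461512942615
origin [532.77826452   2.0610943 ] 390.40998580491754
b rear far 73.9 -197.9
b rear near -74.7 -195.5
b fr far 74.4 0.9
b fr near -73.0 2.5
rk far + 89.5 154.5
rk far - 88.0 -236.0
rk near + -89.5 155.3
rk near - -88.0 -233.8
S b rear near? -61.2 -195.6
S b rear far 79.6 -195.4
S b fr far 86.7 -0.3
S rk far - 90.8 -232.8
S rk far + 91.5 155.0
S rk near - -78.3 -231.0
S rk near + -75.8 155.5
```

```bash
cat >> h.py <<'E'
th=0.048
O=np.array([532.8,2.1])
Xr=np.array([np.cos(th),np.sin(th)]);Yr=np.array([-np.sin(th),np.cos(th)])
def rel(obs,xr,yr,z,sgn):
    M=R.from_euler("xyz",obs["tcp_rot"]).as_matrix()
    zt=sgn*np.r_[Xr,0];xt=np.array([0,0,-1.]);yt=np.cross(zt,xt)
    T=np.c_[xt,yt,zt]
    p=np.r_[O+xr*Xr+yr*Yr,z]
    rv=R.from_matrix(M.T@T).as_rotvec()
    d=p-obs["tool_pos"]
    print("world d",d.round(1),"start-tool cm",(M.T@d/10).round(2),"rotvec",rv.round(3),"target-tool cm",(T.T@d/10).round(2))
    print(M.round(3))
def rackpos(obs):
    q=obs["tool_pos"][:2]-O; return (q@Xr).round(1),(q@Yr).round(1),obs["tool_pos"][2].round(1)
E
python3 - <<'E'
from plant import readout
from h import *
o=readout.get_obs()
print(rackpos(o))
for s in(1,-1): rel(o,0,-235,150,s)
E
```

```text
(np.float64(-423.5), np.float64(-489.8), np.float64(248.1))
world d [410.7 274.8 -98.1] start-tool cm [  9.84  46.71 -16.13] rotvec [-1.362e+00 -1.000e-03 -1.000e-03] target-tool cm [ 9.81 25.48 42.35]
[[-0.     0.967  0.254]
 [ 0.001  0.254 -0.967]
 [-1.     0.    -0.001]]
world d [410.7 274.8 -98.1] start-tool cm [  9.84  46.71 -16.13] rotvec [ 1.78e+00 -1.00e-03  1.00e-03] target-tool cm [  9.81 -25.48 -42.35]
[[-0.     0.967  0.254]
 [ 0.001  0.254 -0.967]
 [-1.     0.    -0.001]]
```

Call:
arm_command --plan '[{"wx":-0.136,"jaw":-1},{"wx":-0.136,"jaw":-1},{"wx":-0.136,"jaw":-1},{"wx":-0.136,"jaw":-1},{"wx":-0.136,"jaw":-1},{"wx":-0.136,"jaw":-1},{"wx":-0.136,"jaw":-1},{"wx":-0.136,"jaw":-1},{"wx":-0.136,"jaw":-1},{"wx":-0.136,"jaw":-1}]'

```text
invalid input at $.plan[0]: expected keys tx, ty, tz, wx, wy, wz, jaw
```

Call:
arm_command --plan '[{"ty":1.7,"tz":2.8,"jaw":-1},{"ty":1.7,"tz":2.8,"jaw":-1},{"ty":1.7,"tz":2.8,"jaw":-1},{"ty":1.7,"tz":2.8,"jaw":-1},{"ty":1.7,"tz":2.8,"jaw":-1},{"ty":1.7,"tz":2.8,"jaw":-1},{"ty":1.7,"tz":2.8,"jaw":-1},{"ty":1.7,"tz":2.8,"jaw":-1},{"ty":1.7,"tz":2.8,"jaw":-1},{"ty":1.7,"tz":2.8,"jaw":-1},{"ty":1.7,"tz":2.8,"jaw":-1},{"ty":1.7,"tz":2.8,"jaw":-1},{"ty":1.7,"tz":2.8,"jaw":-1},{"ty":1.7,"tz":2.8,"jaw":-1},{"ty":1.7,"tz":2.8,"jaw":-1},{"jaw":-1},{"jaw":-1}]'

```text
invalid input at $.plan[0]: expected keys tx, ty, tz, wx, wy, wz, jaw
```

```bash
python3 - <<'E'
from plant import readout
from h import *
o=readout.get_obs()
print(rackpos(o),o["time"],o["grip_width"],o["contact_force"],o["joint_positions"])
rel(o,0,-235,81,1)
E
```

```text
(np.float64(-423.5), np.float64(-489.8), np.float64(248.1)) 0.1 91.39829496093385 [-0.39826189 -0.09778421  0.49039621] [-1.45998778e+00  3.42670710e-01  1.52493273e+00 -3.48583580e-07
  1.27539106e+00 -1.46031131e-01]
world d [ 410.7  274.8 -167.1] start-tool cm [ 16.74  46.7  -16.12] rotvec [-1.362e+00 -1.000e-03 -1.000e-03] target-tool cm [16.71 25.48 42.35]
[[-0.     0.967  0.254]
 [ 0.001  0.254 -0.967]
 [-1.     0.    -0.001]]
```

All keys are needed in every row.

Call:
arm_command --plan '[{"tx":0,"ty":0,"tz":0,"wx":-0.136,"wy":0,"wz":0,"jaw":-1},{"tx":0,"ty":0,"tz":0,"wx":-0.136,"wy":0,"wz":0,"jaw":-1},{"tx":0,"ty":0,"tz":0,"wx":-0.136,"wy":0,"wz":0,"jaw":-1},{"tx":0,"ty":0,"tz":0,"wx":-0.136,"wy":0,"wz":0,"jaw":-1},{"tx":0,"ty":0,"tz":0,"wx":-0.136,"wy":0,"wz":0,"jaw":-1},{"tx":0,"ty":0,"tz":0,"wx":-0.136,"wy":0,"wz":0,"jaw":-1},{"tx":0,"ty":0,"tz":0,"wx":-0.136,"wy":0,"wz":0,"jaw":-1},{"tx":0,"ty":0,"tz":0,"wx":-0.136,"wy":0,"wz":0,"jaw":-1},{"tx":0,"ty":0,"tz":0,"wx":-0.136,"wy":0,"wz":0,"jaw":-1},{"tx":0,"ty":0,"tz":0,"wx":-0.136,"wy":0,"wz":0,"jaw":-1},{"tx":0,"ty":0,"tz":0,"wx":0,"wy":0,"wz":0,"jaw":-1}]'

```text
time: 1.2
tool_pos: [133.3, -507.6, 248.4]
tcp_rot: [1.682, 1.57, 1.729]
contact_force: [-0.2, -1.7, 0.3]
grip_width: 8.3
```

Call:
arm_command --plan '[{"tx":0,"ty":1.7,"tz":2.8,"wx":0,"wy":0,"wz":0,"jaw":-1},{"tx":0,"ty":1.7,"tz":2.8,"wx":0,"wy":0,"wz":0,"jaw":-1},{"tx":0,"ty":1.7,"tz":2.8,"wx":0,"wy":0,"wz":0,"jaw":-1},{"tx":0,"ty":1.7,"tz":2.8,"wx":0,"wy":0,"wz":0,"jaw":-1},{"tx":0,"ty":1.7,"tz":2.8,"wx":0,"wy":0,"wz":0,"jaw":-1},{"tx":0,"ty":1.7,"tz":2.8,"wx":0,"wy":0,"wz":0,"jaw":-1},{"tx":0,"ty":1.7,"tz":2.8,"wx":0,"wy":0,"wz":0,"jaw":-1},{"tx":0,"ty":1.7,"tz":2.8,"wx":0,"wy":0,"wz":0,"jaw":-1},{"tx":0,"ty":1.7,"tz":2.8,"wx":0,"wy":0,"wz":0,"jaw":-1},{"tx":0,"ty":1.7,"tz":2.8,"wx":0,"wy":0,"wz":0,"jaw":-1},{"tx":0,"ty":1.7,"tz":2.8,"wx":0,"wy":0,"wz":0,"jaw":-1},{"tx":0,"ty":1.7,"tz":2.8,"wx":0,"wy":0,"wz":0,"jaw":-1},{"tx":0,"ty":1.7,"tz":2.8,"wx":0,"wy":0,"wz":0,"jaw":-1},{"tx":0,"ty":1.7,"tz":2.8,"wx":0,"wy":0,"wz":0,"jaw":-1},{"tx":0,"ty":1.7,"tz":2.8,"wx":0,"wy":0,"wz":0,"jaw":-1},{"tx":0,"ty":0,"tz":0,"wx":0,"wy":0,"wz":0,"jaw":-1},{"tx":0,"ty":0,"tz":0,"wx":0,"wy":0,"wz":0,"jaw":-1}]'

```text
time: 2.9
tool_pos: [541.2, -233.3, 248.1]
tcp_rot: [2.904, 1.57, 2.949]
contact_force: [0.4, -0.5, 0.2]
grip_width: 0.1
```

```bash
python3 - <<'E'
from plant import readout
from h import *
o=readout.get_obs()
print(rackpos(o),o["time"],o["grip_width"],o["contact_force"],o["joint_positions"])
rel(o,0,-235,81,1)
E
```

```text
(np.float64(-2.9), np.float64(-235.5), np.float64(248.1)) 2.9 0.111953724908492 [ 0.43482819 -0.49464206  0.21062825] [-5.36735068e-01  4.62213608e-01  1.33854447e+00 -4.30726759e-04
  1.34200395e+00 -5.81496911e-01]
world d [   2.9    0.6 -167.1] start-tool cm [16.71  0.05  0.31] rotvec [-0.003 -0.001 -0.   ] target-tool cm [16.71  0.05  0.29]
[[-0.001 -0.045  0.999]
 [ 0.     0.999  0.045]
 [-1.     0.    -0.001]]
```

Call:
arm_command --plan '[{"tx":2.5,"ty":0,"tz":0.3,"wx":0,"wy":0,"wz":0,"jaw":-1},{"tx":3,"ty":0,"tz":0,"wx":0,"wy":0,"wz":0,"jaw":-1},{"tx":3,"ty":0,"tz":0,"wx":0,"wy":0,"wz":0,"jaw":-1},{"tx":3,"ty":0,"tz":0,"wx":0,"wy":0,"wz":0,"jaw":-1},{"tx":2.5,"ty":0,"tz":0,"wx":0,"wy":0,"wz":0,"jaw":-1},{"tx":1.7,"ty":0,"tz":0,"wx":0,"wy":0,"wz":0,"jaw":-1},{"tx":1.0,"ty":0,"tz":0,"wx":0,"wy":0,"wz":0,"jaw":-1},{"tx":0,"ty":0,"tz":0,"wx":0,"wy":0,"wz":0,"jaw":-1},{"tx":0,"ty":0,"tz":0,"wx":0,"wy":0,"wz":0,"jaw":-1}]'

```text
time: 3.8
tool_pos: [544.3, -234.3, 82.5]
tcp_rot: [-0.719, 1.57, -0.675]
contact_force: [-0.1, -0.1, 0.4]
grip_width: 0.8
```

```bash
python3 - <<'E'
from plant import readout,imaging
from h import *
import cv2
o=readout.get_obs()
print(rackpos(o),o["time"],o["contact_force"])
rel(o,0,-212,81,1)
s=imaging.capture("scene");w=imaging.capture("wrist")
cv2.imwrite("pics/s1.png",cv2.resize(s[130:290,100:320],None,fx=3,fy=3,interpolation=cv2.INTER_CUBIC));cv2.imwrite("pics/w1.png",w)
E
```

```text
(np.float64(0.1), np.float64(-236.6), np.float64(82.5)) 3.8 [-0.08078703 -0.07359455  0.41048747]
world d [-1.3 24.6 -1.5] start-tool cm [ 0.15  2.46 -0.02] rotvec [-0.003  0.001  0.001] target-tool cm [ 0.15  2.46 -0.01]
[[ 0.001 -0.045  0.999]
 [-0.001  0.999  0.045]
 [-1.    -0.001  0.001]]
```

View pics/s1.png

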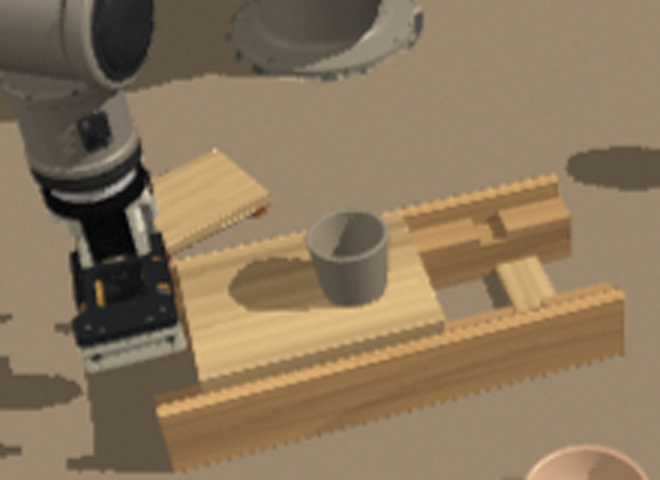

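View pics/w1.png

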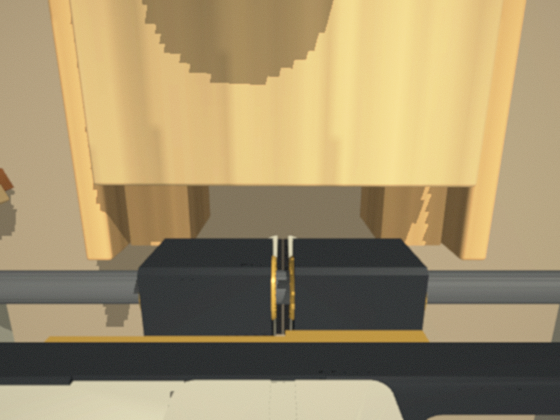

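Call:
arm_command --plan '[{"tx":0.15,"ty":0.8,"tz":0,"wx":0,"wy":0,"wz":0,"jaw":-1},{"tx":0,"ty":0.8,"tz":0,"wx":0,"wy":0,"wz":0,"jaw":-1},{"tx":0,"ty":0.5,"tz":0,"wx":0,"wy":0,"wz":0,"jaw":-1},{"tx":0,"ty":0.2,"tz":0,"wx":0,"wy":0,"wz":0,"jaw":-1},{"tx":0,"ty":0.1,"tz":0,"wx":0,"wy":0,"wz":0,"jaw":-1},{"tx":0,"ty":0.1,"tz":0,"wx":0,"wy":0,"wz":0,"jaw":-1},{"tx":0,"ty":0.1,"tz":0,"wx":0,"wy":0,"wz":0,"jaw":-1},{"tx":0,"ty":0.1,"tz":0,"wx":0,"wy":0,"wz":0,"jaw":-1}]'

```text
time: 4.7
tool_pos: [542.9, -206.8, 80.2]
tcp_rot: [-1.451, 1.571, -1.405]
contact_force: [0.9, -0.3, 0.2]
grip_width: 0.8
```

```bash
python3 - <<'E'
from plant import readout
from h import *
o=readout.get_obs()
print(rackpos(o),o["time"],o["contact_force"])
E
```

```text
(np.float64(0.1), np.float64(-209.1), np.float64(80.2)) 4.7 [ 0.86636336 -0.28840145  0.23031551]
```

Call:
arm_command --plan '[{"tx":0,"ty":0.1,"tz":0,"wx":0,"wy":0,"wz":0,"jaw":-1},{"tx":0,"ty":0.1,"tz":0,"wx":0,"wy":0,"wz":0,"jaw":-1},{"tx":0,"ty":0.1,"tz":0,"wx":0,"wy":0,"wz":0,"jaw":-1},{"tx":0,"ty":0.1,"tz":0,"wx":0,"wy":0,"wz":0,"jaw":-1},{"tx":0,"ty":0.1,"tz":0,"wx":0,"wy":0,"wz":0,"jaw":-1},{"tx":0,"ty":0.15,"tz":0,"wx":0,"wy":0,"wz":0,"jaw":-1},{"tx":0,"ty":0.2,"tz":0,"wx":0,"wy":0,"wz":0,"jaw":-1},{"tx":0,"ty":0.25,"tz":0,"wx":0,"wy":0,"wz":0,"jaw":-1},{"tx":0,"ty":0.25,"tz":0,"wx":0,"wy":0,"wz":0,"jaw":-1},{"tx":0,"ty":0.25,"tz":0,"wx":0,"wy":0,"wz":0,"jaw":-1},{"tx":0,"ty":0.25,"tz":0,"wx":0,"wy":0,"wz":0,"jaw":-1},{"tx":0,"ty":0.25,"tz":0,"wx":0,"wy":0,"wz":0,"jaw":-1}]'

```text
time: 5.9
tool_pos: [541.9, -185.4, 80.2]
tcp_rot: [-2.864, 1.571, -2.818]
contact_force: [0.1, -4.1, -1.6]
grip_width: 0.5
```

```bash
python3 - <<'E'
from plant import readout,imaging
from h import *
import cv2
o=readout.get_obs()
print(rackpos(o),o["time"],o["contact_force"])
w=imaging.capture("wrist");s=imaging.capture("scene")
cv2.imwrite("pics/s2.png",cv2.resize(s[130:290,100:320],None,fx=3,fy=3,interpolation=cv2.INTER_CUBIC));cv2.imwrite("pics/w2.png",w)
E
```

```text
(np.float64(0.1), np.float64(-187.7), np.float64(80.2)) 5.9 [ 0.07533399 -4.14581986 -1.60380254]
```

View pics/s2.png

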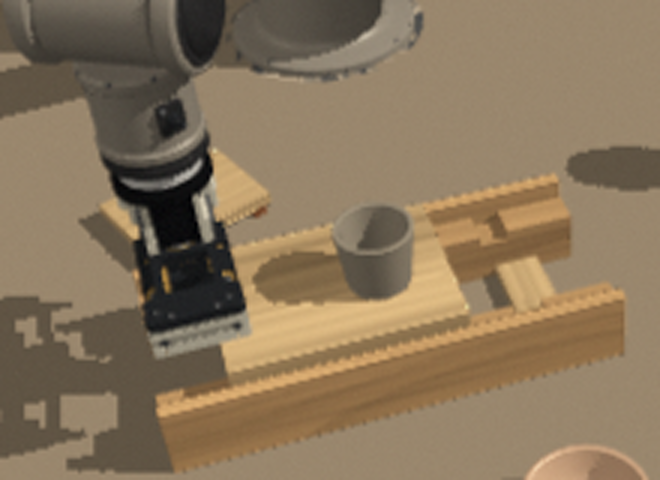

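View pics/w2.png

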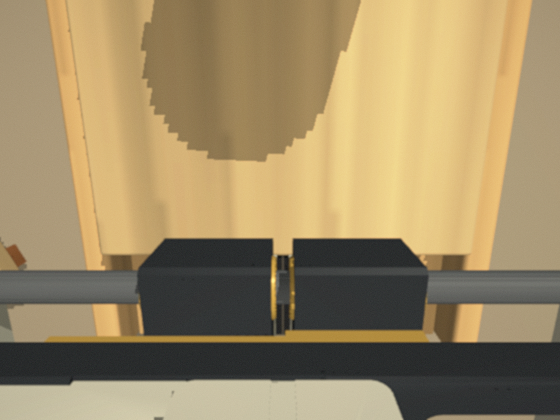

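Call:
arm_command --plan '[{"tx":0,"ty":0.15,"tz":0,"wx":0,"wy":0,"wz":0,"jaw":-1},{"tx":0,"ty":0.2,"tz":0,"wx":0,"wy":0,"wz":0,"jaw":-1},{"tx":0,"ty":0.25,"tz":0,"wx":0,"wy":0,"wz":0,"jaw":-1},{"tx":0,"ty":0.3,"tz":0,"wx":0,"wy":0,"wz":0,"jaw":-1},{"tx":0,"ty":0.3,"tz":0,"wx":0,"wy":0,"wz":0,"jaw":-1},{"tx":0,"ty":0.3,"tz":0,"wx":0,"wy":0,"wz":0,"jaw":-1},{"tx":0,"ty":0.3,"tz":0,"wx":0,"wy":0,"wz":0,"jaw":-1},{"tx":0,"ty":0.3,"tz":0,"wx":0,"wy":0,"wz":0,"jaw":-1},{"tx":0,"ty":0.3,"tz":0,"wx":0,"wy":0,"wz":0,"jaw":-1},{"tx":0,"ty":0.3,"tz":0,"wx":0,"wy":0,"wz":0,"jaw":-1},{"tx":0,"ty":0.3,"tz":0,"wx":0,"wy":0,"wz":0,"jaw":-1},{"tx":0,"ty":0.3,"tz":0,"wx":0,"wy":0,"wz":0,"jaw":-1},{"tx":0,"ty":0.3,"tz":0,"wx":0,"wy":0,"wz":0,"jaw":-1},{"tx":0,"ty":0.3,"tz":0,"wx":0,"wy":0,"wz":0,"jaw":-1},{"tx":0,"ty":0.3,"tz":0,"wx":0,"wy":0,"wz":0,"jaw":-1},{"tx":0,"ty":0.3,"tz":0,"wx":0,"wy":0,"wz":0,"jaw":-1},{"tx":0,"ty":0.3,"tz":0,"wx":0,"wy":0,"wz":0,"jaw":-1},{"tx":0,"ty":0.3,"tz":0,"wx":0,"wy":0,"wz":0,"jaw":-1},{"tx":0,"ty":0.3,"tz":0,"wx":0,"wy":0,"wz":0,"jaw":-1},{"tx":0,"ty":0.2,"tz":0,"wx":0,"wy":0,"wz":0,"jaw":-1}]'

```text
time: 8.0
tool_pos: [539.4, -129.4, 80.2]
tcp_rot: [-1.315, 1.571, -1.269]
contact_force: [-0.1, -3.3, -0.9]
grip_width: 0.4
```

```bash
python3 - <<'E'
from plant import readout,imaging
from h import *
import cv2
o=readout.get_obs()
print(rackpos(o),o["time"],o["contact_force"])
s=imaging.capture("scene")
cv2.imwrite("pics/s3.png",cv2.resize(s[130:290,100:320],None,fx=3,fy=3,interpolation=cv2.INTER_CUBIC))
E
```

```text
(np.float64(0.3), np.float64(-131.7), np.float64(80.2)) 8.0 [-0.123054   -3.2670456  -0.87760388]
```

View pics/s3.png

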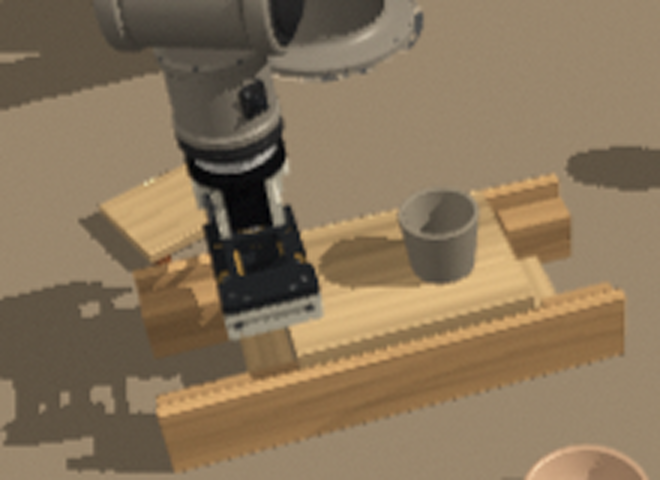

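Call:
arm_command --plan '[{"tx":0,"ty":0.15,"tz":0,"wx":0,"wy":0,"wz":0,"jaw":-1},{"tx":0,"ty":0.2,"tz":0,"wx":0,"wy":0,"wz":0,"jaw":-1},{"tx":0,"ty":0.2,"tz":0,"wx":0,"wy":0,"wz":0,"jaw":-1},{"tx":0,"ty":0.2,"tz":0,"wx":0,"wy":0,"wz":0,"jaw":-1},{"tx":0,"ty":0.2,"tz":0,"wx":0,"wy":0,"wz":0,"jaw":-1},{"tx":0,"ty":0.2,"tz":0,"wx":0,"wy":0,"wz":0,"jaw":-1},{"tx":0,"ty":0.15,"tz":0,"wx":0,"wy":0,"wz":0,"jaw":-1}]'

```text
time: 8.75
tool_pos: [538.8, -116.6, 80.2]
tcp_rot: [-1.231, 1.571, -1.185]
contact_force: [0.6, -3.5, 0.1]
grip_width: 0.4
```

Call:
arm_command --plan '[{"tx":0,"ty":0.12,"tz":0,"wx":0,"wy":0,"wz":0,"jaw":-1},{"tx":0,"ty":0.12,"tz":0,"wx":0,"wy":0,"wz":0,"jaw":-1},{"tx":0,"ty":0.12,"tz":0,"wx":0,"wy":0,"wz":0,"jaw":-1},{"tx":0,"ty":0.12,"tz":0,"wx":0,"wy":0,"wz":0,"jaw":-1}]'

```text
time: 9.15
tool_pos: [538.6, -111.9, 80.2]
tcp_rot: [-1.06, 1.571, -1.014]
contact_force: [0.6, -3.8, -0.7]
grip_width: 0.4
```

Call:
arm_command --plan '[{"tx":0,"ty":0.12,"tz":0,"wx":0,"wy":0,"wz":0,"jaw":-1},{"tx":0,"ty":0.12,"tz":0,"wx":0,"wy":0,"wz":0,"jaw":-1}]'

```text
time: 9.35
tool_pos: [538.4, -109.5, 80.2]
tcp_rot: [-2.29, 1.571, -2.243]
contact_force: [0.8, -5.2, -1.3]
grip_width: 0.6
```

Call:
arm_command --plan '[{"tx":0,"ty":0.12,"tz":0,"wx":0,"wy":0,"wz":0,"jaw":-1},{"tx":0,"ty":0.08,"tz":0,"wx":0,"wy":0,"wz":0,"jaw":-1}]'

```text
time: 9.55
tool_pos: [538.4, -107.5, 80.2]
tcp_rot: [-1.646, 1.571, -1.6]
contact_force: [-0.7, -3.6, -1.4]
grip_width: 0.6
```

```bash
python3 - <<'E'
from plant import readout,imaging
from h import *
import cv2
o=readout.get_obs()
print(rackpos(o),o["time"],o["contact_force"])
s=imaging.capture("scene")
cv2.imwrite("pics/s4.png",cv2.resize(s[130:290,100:320],None,fx=3,fy=3,interpolation=cv2.INTER_CUBIC))
E
```

```text
(np.float64(0.3), np.float64(-109.8), np.float64(80.2)) 9.55 [-0.7102498  -3.56357926 -1.36366222]
```

View pics/s4.png

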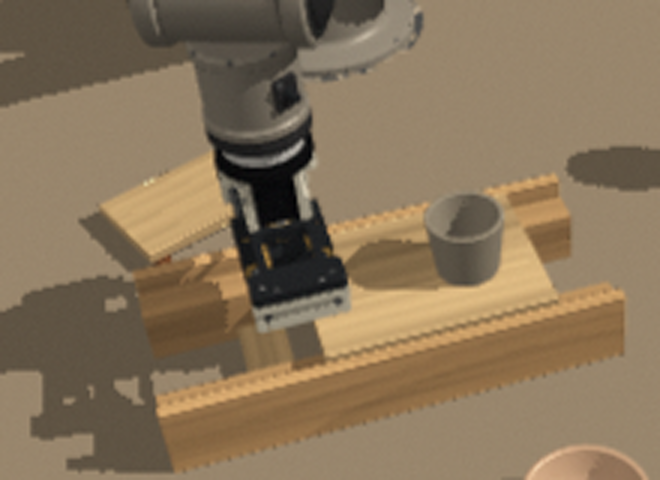

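```bash
python3 - <<'E'
from plant import readout,imaging
from h import *
s=imaging.get_calibration("scene")
for uv in((100+556/3,130+293/3),):
  for z in(82,72):
    q=ray(s,uv,z)[:2]-O;print(z,q@Xr,q@Yr)
for p in((100+535/3,130+297/3),):
    q=ray(s,p,82)[:2]-O;print("earlier frame s3",q@Xr,q@Yr)
E
```

```text
82 83.94591865306475 97.09827603849031
72 73.87047131583398 100.55751623495806
earlier frame s3 82.41686146281313 79.21215291048482
```

Call:
arm_command --plan '[{"tx":0,"ty":-0.1,"tz":0,"wx":0,"wy":0,"wz":0,"jaw":-1},{"tx":0,"ty":-0.3,"tz":0,"wx":0,"wy":0,"wz":0,"jaw":-1},{"tx":0,"ty":-0.6,"tz":0,"wx":0,"wy":0,"wz":0,"jaw":-1},{"tx":0,"ty":-0.8,"tz":0,"wx":0,"wy":0,"wz":0,"jaw":-1},{"tx":0,"ty":0,"tz":0,"wx":0,"wy":0,"wz":0,"jaw":-1}]'

```text
time: 10.1
tool_pos: [539.4, -126.7, 80.3]
tcp_rot: [-0.708, 1.57, -0.664]
contact_force: [-0.4, 0.7, 0.1]
grip_width: 0.5
```

```bash
python3 - <<'E'
from plant import readout,imaging
from h import *
import cv2
o=readout.get_obs()
print(rackpos(o),o["time"],o["contact_force"])
s=imaging.capture("scene");w=imaging.capture("wrist");t=imaging.capture("top")
cv2.imwrite("pics/s5.png",cv2.resize(s[130:290,100:320],None,fx=3,fy=3,interpolation=cv2.INTER_CUBIC))
cv2.imwrite("pics/w5.png",w)
cv2.imwrite("pics/t5.png",cv2.resize(t[145:270,245:450],None,fx=3.9,fy=3.9,interpolation=cv2.INTER_CUBIC))
E
```

```text
(np.float64(0.4), np.float64(-129.0), np.float64(80.3)) 10.1 [-0.42889296  0.66042139  0.12926468]
```

View pics/s5.png

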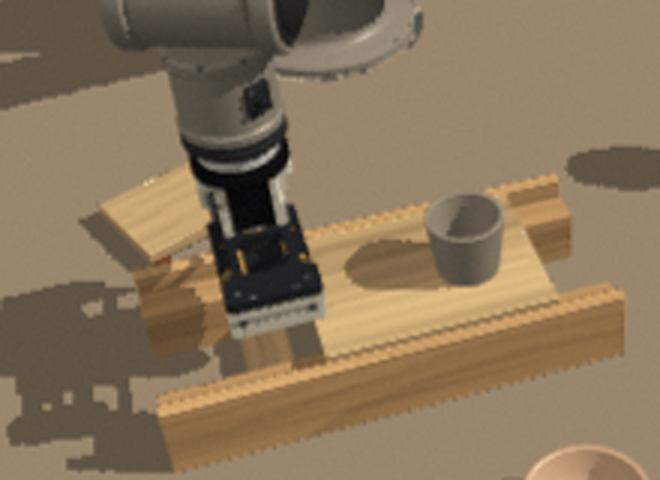

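View pics/w5.png

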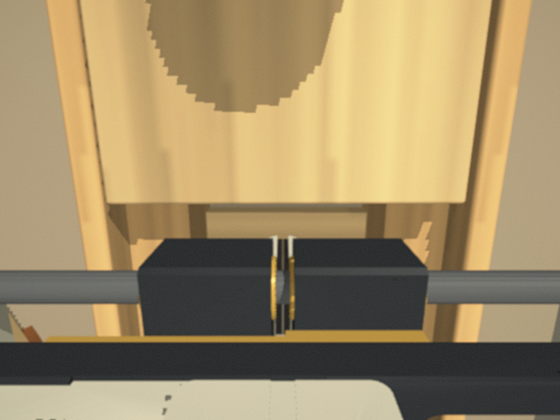

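View pics/t5.png

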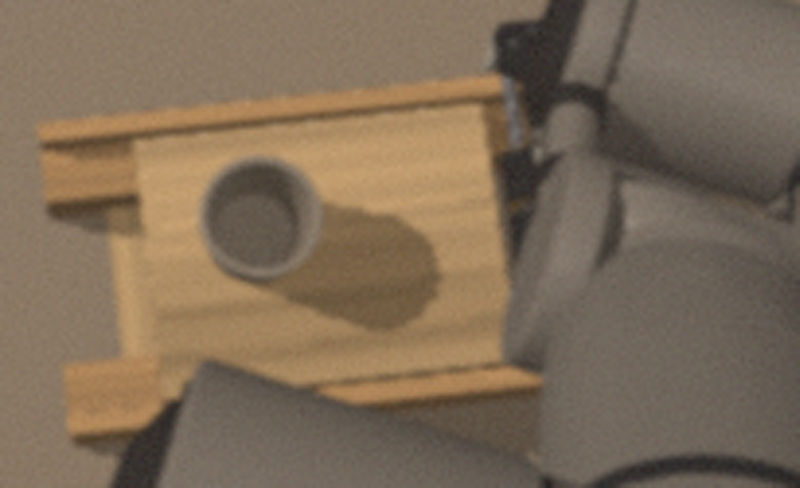

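The drop shows in the wrist view: the rear edge narrowed from 385 to 359 px, which is about 10 mm lower. In the scene view, the front corner fits z = 72 at rack (74, 100). Next I retreat and check again unobstructed.

Call:
arm_command --plan '[{"tx":0,"ty":-1.5,"tz":0,"wx":0,"wy":0,"wz":0,"jaw":-1},{"tx":-1,"ty":-2,"tz":0,"wx":0,"wy":0,"wz":0,"jaw":-1},{"tx":-2.5,"ty":-2,"tz":0,"wx":0,"wy":0,"wz":0,"jaw":-1},{"tx":-3,"ty":-2,"tz":0,"wx":0,"wy":0,"wz":0,"jaw":-1},{"tx":-3,"ty":-2,"tz":0,"wx":0,"wy":0,"wz":0,"jaw":-1},{"tx":-3,"ty":-3,"tz":0,"wx":0,"wy":0,"wz":0,"jaw":-1},{"tx":-3,"ty":-3,"tz":0,"wx":0,"wy":0,"wz":0,"jaw":-1},{"tx":-2,"ty":-3,"tz":-2,"wx":0,"wy":0,"wz":0,"jaw":-1},{"tx":0,"ty":-3,"tz":-3,"wx":0,"wy":0,"wz":0,"jaw":-1},{"tx":0,"ty":-3,"tz":-3,"wx":0,"wy":0,"wz":0,"jaw":-1},{"tx":0,"ty":-2,"tz":-2,"wx":0,"wy":0,"wz":0,"jaw":-1},{"tx":0,"ty":0,"tz":0,"wx":0,"wy":0,"wz":0,"jaw":-1},{"tx":0,"ty":0,"tz":0,"wx":0,"wy":0,"wz":0,"jaw":-1}]'

```text
time: 11.55
tool_pos: [450.9, -395.7, 255.3]
tcp_rot: [0.302, 1.57, 0.346]
contact_force: [1.3, 0.1, 0.1]
grip_width: 0.5
```

```bash
python3 - <<'E'
from plant import readout,imaging
from h import *
import cv2
o=readout.get_obs()
print(rackpos(o),o["time"],o["contact_force"])
s=imaging.capture("scene");t=imaging.capture("top")
cv2.imwrite("pics/s6.png",cv2.resize(s[180:290,135:320],None,fx=4,fy=4,interpolation=cv2.INTER_CUBIC))
cv2.imwrite("pics/s6f.png",s)
cv2.imwrite("pics/t6.png",cv2.resize(t[145:270,245:450],None,fx=3.9,fy=3.9,interpolation=cv2.INTER_CUBIC))
E
```

```text
(np.float64(-100.8), np.float64(-393.4), np.float64(255.3)) 11.55 [1.33653944 0.09540291 0.08372003]
```

View pics/s6.png

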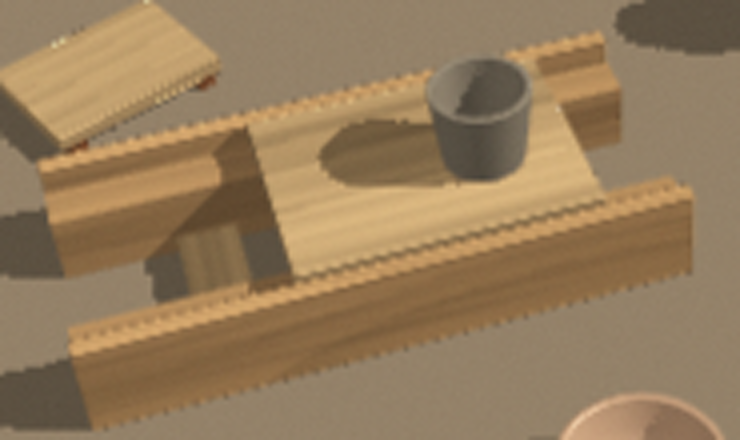

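View pics/t6.png

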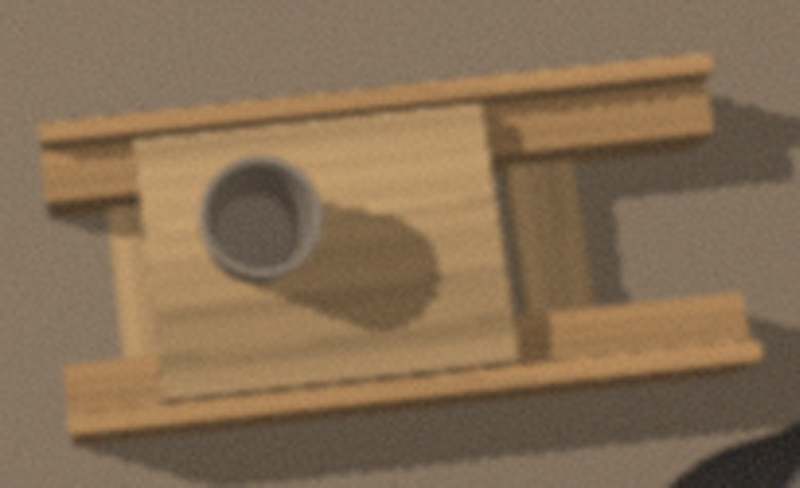

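View pics/s6f.png

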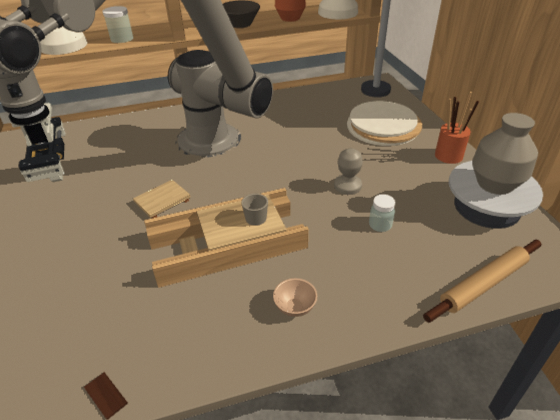

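```bash
python3 - <<'E'
from plant import readout,imaging,bot
from h import *
t=imaging.get_calibration("top");s=imaging.get_calibration("scene")
def pr(n,c,uv,z=72):
    q=ray(c,uv,z)[:2]-O;print(n,(q@Xr).round(1),(q@Yr).round(1))
for a,b in((485,104),(520,360),(135,141),(163,398)): pr("top",t,(245+a/3.9,145+b/3.9))
for a,b in((296,275),(604,195)): pr("scene",s,(135+a/4,180+b/4))
bot.close_job()
E
```

```text
top 73.4 -100.7
top -74.6 -98.5
top 73.9 100.5
top -73.6 101.6
scene 79.3 -96.5
scene 78.2 100.8
the job is handed in; nothing more can be done
```

The ware board is in the locating notches and looks flat. I slid it there with the closed fingertips against its rear face, about 97 mm along the rack's +y. I then backed the arm well clear and handed in at about 11.7 s.

- **Force:** the push took 3–5 N each time I read it. The readings showed no clear drop in force when the board fell, so I judged the drop from the images.
- **Height:** in the wrist view the rear edge narrowed from 385 to 359 px, which puts the board about 10–12 mm lower. The side face also disappeared behind the guide.
- **Position:** in the last top view, all four corners taken at z = 72 mm lie within about 2 mm of home (x ±74, y -100 to +101).
- **Disagreement:** the scene view puts the far corners 3–5 mm further out in x. That view's corners were coarse to read and partly hidden by the guide, and it was off in the same way at the start.
- **Other objects:** the cup is still upright on the board. The jar, clay head and bowl stand where they were.

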